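# Take the spinner cap off the kitchen fan

### The job

The little desk fan has its front guard off for cleaning: with its grey handle bar, tilt the fan head until it faces straight up, then loosen the red cap in the middle of the blades and lift it off; nobody remembers whether its thread is left- or right-handed, so feel which way it turns. Finish while still holding the cap in the gripper, upright and at rest at least 5 cm above its seat, with the fan head still facing straight up, and leave the mug, the salt shaker and the tape roll where they stand.

Things in the scene. Friction and masses are not known exactly. Their poses are not given: they have to be found in the camera images.
- fan_head (a joint): tilt of the fan head, rad: 0 = as found, leaning over by 0.6 (34 degrees) away from its handle; it grows as the handle is lowered, and at 0.6 the blades face straight up; it can go from -0.3 to 1.0 (so straight up is not at a stop), turns about the level axis through fan_pivot, along y of body fan, and stays where it is left (friction 0.6 N m, about 6 N at the handle)
- fan: small white desk fan without front guard, standing on the worktop and fixed to it; round foot 132 mm wide, 20 mm high, a U-shaped yoke 206 mm wide carries the head 105 mm above the worktop. Origin: centre of the foot's underside; z up, y along the level tilt axis, the handle is on its +x side
- fan_pivot (a point): middle of the tilt axis, 105 mm above the worktop, straight above the fan's origin; its axes turn with the head: z is the direction that the blades face, y the tilt axis
- fan_handle (a point): middle of the grey handle bar: round, 10 mm thick, 50 mm clear length, parallel to the tilt axis; in the head's axes (as at fan_pivot) 95 mm in +x and 50 mm in +z from fan_pivot. The head's white guard ring is 166 mm wide, level with fan_pivot; the blades reach up to 20 mm above it
- fan_hub (a point): centre of the cap's seat on the blue hub, 25 mm out from fan_pivot along the direction the blades face; z axis = that direction. The hub has a rim 44 mm wide that stands 3.5 mm out beyond this point, and below it a socket 15 mm deep
- cap: red ribbed spinner cap, 60 g: grip part 36 mm wide, 30 mm high, from 6 mm to 36 mm above its origin; below it a 30 mm spigot and a stem with two lugs reaching 15 mm below the origin. Origin: centre of the spigot's underside, at fan_hub while the cap is on; z axis = up through the cap
- cap_grip (a point): where to grip, on the cap's axis 24 mm above its origin. The quick thread's hand differs from start to start: turned the right way it moves easily and is loose 65 to 105 degrees from where it was found (aim at 80; it stops at 109); the wrong way it stops solid after 10. It does not rise by itself: when loose it lifts straight off, else its lugs hold it down
- mug_a: white mug with red dots, 92 mm wide with handle, 107 mm high; origin under its centre; a bystander
- salt_shaker: glass salt shaker with grey top, 44 mm wide, 90 mm high; origin under its centre; a bystander
- tape_roll: roll of cream tape lying flat, 104 mm wide, 25 mm high; origin under its centre; a bystander

How it is judged:
By the outcome, as a careful person would: the job done as asked, in the order asked, and still so for the second after the job is handed in, while the arm keeps its last pose, push and grip.
It also fails if it takes over 58 s, if anything falls off the work surface, if the arm or the gripper's body presses on something with over 40 N, if the wrist force passes 120 N, or if a joint passes its speed limit or range.

### The arm

A 7-joint arm with a two-finger parallel gripper is mounted at the origin on a cart in front of the work surface, level with it; the furniture and walls round the work are solid. World frame = base frame: x ahead of the robot, y to its left, z up, the work surface at z = 0. Lengths are in m, angles in rad, forces in N, time in s.
With the tool pointing down it reaches from about 0.35 to 0.9 m from the base axis. Payload 8.1 kg.
Tool frame: the origin (TCP) lies at the very end of the fingers, on their centre line; the grasp point (between the pads) lies 19 mm behind it (arm.tcp_to_grasp is the z of the grasp point in the tool frame, in m); z points along the fingers, y is the line along which they close (so a half turn about z gives the same grasp; the last joint's range is limited). The gripper opens to 92 mm and grips with 3 to 60 N. Pads are 19 mm wide; open, the fingers measure 130 mm over their backs; the gripper's body (75 mm by 190 mm) begins 47 mm behind the grasp point.
Start: joints at [-1.204, 0.434, 0.025, 1.573, -0.012, 1.134, -0.075], TCP at [0.283, 0.557, 0.194] pointing down, gripper open.
Joint ranges: [-2.62, 2.62], [-0.44, 2.09], [-1.27, 1.32], [0.08, 2.57], [-1.32, 4.46], [0.12, 2], [-2.74, 2.74]. Speed limits (rad/s): [2.22, 2.22, 3.01, 3.01, 3.14, 3.14, 3.14].

### API

Orientations are given as a rotation vector (axis times angle).
In Python, from cell import readout, vision, sign_off, arm gives the robot as it stands. The module is installed in compiled form; this text tells all that it offers.
- The arm moves only by the shell command python3 -m creep 'ROWS' [FORCE]. ROWS is JSON, a list of rows, each a list of 5 numbers: the shift along the tool's x, y, z in units of 4 cm (1.0 is 4 cm), then the turn about the tool's z in units of 4 degrees (1.0 is 4 degrees), then the opening, from 0 (shut) to 1 (fully open). A call has 1 to 12 rows; each row shifts and turns the commanded pose from where the row before left it, along the tool's axes as they then stand; what a row does not reach is not made up. A row lasts 1/8 s, in which the tool goes at most 62.5 mm and 10.7 degrees, less where a joint would pass 70% of its speed; a pose out of reach is approached as far as the arm can. A call with a number of a shift or a turn outside -1 to 1 is refused whole. A call with a gripper value outside its range is refused whole. The fingers move at their own pace and stop on an object; FORCE is the grip in N (left out, the last holds). Time passes only in rows, so rows that do not move let the fingers close. It gives the time, the measured TCP pose, the force, the opening and the grip force at its end, in the units of the state.
- readout.observe(): the state, without advancing time (a new reading comes with each control period).
- vision.get_image(name): name is "side" or "top"; returns a dict with "pixels" (420x560x3 uint8, blue, green, red), "z_map" (420x560 float32, m along the optical axis (not along the pixel's ray), 0 where there is no reading), "camera_matrix" (3x3 intrinsics, pixels), "position" and "rotation" of the camera in the world. Camera axes: x right, y up, looking along -z (the intrinsics and any distortion apply to the point x, -y, -z); pixel columns grow to the right and rows downward; lengths in m; the calibration is good to about 2 mm. A picture is of the moment at which its call begins.
- sign_off(): hands the job in; it is judged then, once.
The state is a dict: "clock": time; "joints": joint angles; "dq": joint speeds; "joint_efforts": joint torques, N m; "position": TCP position; "ee_rot": TCP orientation; "force": force on the tool from outside, world axes, zero at the start; "ft_torque": the same for the moment, N m; "width": opening from 0.0 (shut) to 1.0 (fully open); "gripper_force": force on a finger pad.
Only numpy, scipy, OpenCV 4.12 (cv2) and the standard library are available. Lean on these libraries where they do the work, as an engineer would, in place of code of your own. Each camera call takes 0.05 s, during which the arm holds its last target. There are 200 camera calls.

## Working session

There is one attempt and no reset: what is moved stays moved. The work goes in short steps, Python scripts to look and compute and a shell command to move; the robot and the scene stay as the last step left them, time stands still between calls to the robot, and variables do not carry over. Pictures are saved under pics/ and viewed, at most 10 in all, crops included, and the job is handed in when it is done.

```bash
mkdir -p pics
cat > h.py <<'E'
import numpy as np,cv2
from cell import readout,vision,arm
from scipy.spatial.transform import Rotation as R
def cloud(n):
    d=vision.get_image(n);K=np.array(d["camera_matrix"]);z=d["z_map"]
    v,u=np.mgrid[:420,:560]
    c=np.stack([(u-K[0,2])/K[0,0]*z,-(v-K[1,2])/K[1,1]*z,-z],-1)
    Rm=np.array(d["rotation"])
    if Rm.shape!=(3,3): Rm=R.from_rotvec(Rm).as_matrix()
    return d,c@Rm.T+np.array(d["position"]),z>0
E
python3 - <<'E'
from h import *
s=readout.observe();print(s, arm.tcp_to_grasp)
ims=[]
for n in("top","side"):
    d,P,ok=cloud(n);np.savez(f"/tmp/{n}.npz",P=P,ok=ok,px=d["pixels"]);cv2.imwrite(f"pics/{n}0.png",d["pixels"])
    print(n,d["position"],d["rotation"],d["camera_matrix"])
    hsv=cv2.cvtColor(d["pixels"],cv2.COLOR_BGR2HSV);m=((hsv[...,0]<8)|(hsv[...,0]>172))&(hsv[...,1]>150)&(hsv[...,2]>60)
    k,l,st,ce=cv2.connectedComponentsWithStats(m.astype(np.uint8))
    for i in range(1,k):
        if st[i,4]>40: q=P[(l==i)&ok];print(st[i],q.mean(0) if len(q) else 0,q.min(0) if len(q) else 0,q.max(0) if len(q) else 0)
E
```

```text
{'clock': 0.0, 'joints': array([-1.20360272,  0.4351978 ,  0.02498169,  1.5741015 , -0.01160719,
        1.13400002, -0.0751112 ]), 'dq': array([-1.16887612e-03,  1.71678996e-04, -2.55991839e-04,  6.43553154e-04,
       -1.04918807e-04, -7.75010165e-05, -2.01113156e-04]), 'joint_efforts': array([ 1.02060967e-03, -6.67851162e+01,  9.85257626e-01, -3.14447987e+01,
       -6.05579512e-02,  4.27800079e-02,  1.40781472e-04]), 'position': array([0.28274075, 0.55675505, 0.19335906]), 'ee_rot': array([-7.31269931e-01, -3.05506374e+00,  2.42653154e-03]), 'force': array([ 0.66843371, -0.35519344,  0.17541502]), 'ft_torque': array([-0.03195147,  0.0158771 ,  0.03503289]), 'gripper_force': 0.0, 'width': 1.0011518967719097} -0.0188
top [ 0.32573835 -0.16461422  1.22182766] [ 0.19733715 -0.19783163 -1.56438777] [[500.98514439   0.         278.81318707]
 [  0.         500.98514439 212.66156591]
 [  0.           0.           1.        ]]
[ 58 155  13   8  92] [0.78255301 0.38602758 0.0120315 ] [0.76937397 0.36840963 0.00310742] [0.79456639 0.40097473 0.0202238 ]
[293 266  18  17 239] [ 0.46506699 -0.2142456   0.15315464] [ 0.44910106 -0.23247592  0.13849983] [ 0.48314237 -0.19541743  0.16686538]
side [ 0.5017729  -1.11415259  0.54140592] [ 1.17409072 -0.05089445 -0.08814644] [[431.75312476   0.         281.14408217]
 [  0.         431.75312476 208.03978631]
 [  0.           0.           1.        ]]
[338 171  30  32 490] [0.84730395 0.17965995 0.0749754 ] [0.81617728 0.15989744 0.00893979] [0.90587857 0.38470955 0.1114483 ]
[222 211   9  12  95] [ 0.46153273 -0.22296434  0.15130947] [ 0.44146946 -0.29927937  0.00090564] [0.47137758 0.16004775 0.19776385]
```

View pics/top0.png

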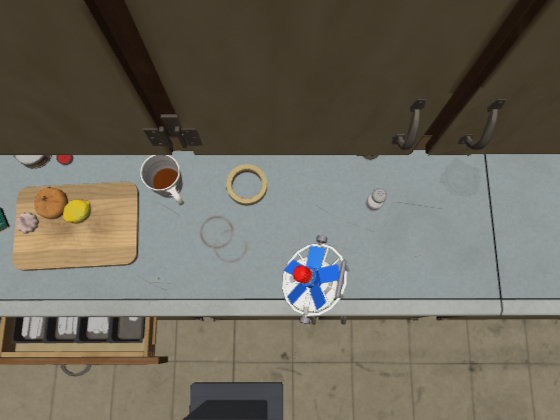

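View pics/side0.png

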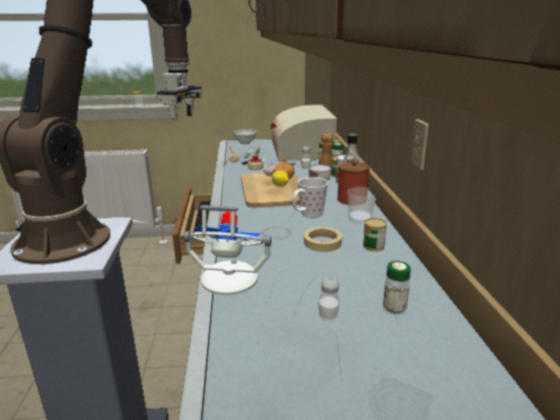

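The top view shows the fan at about (315,280), the cap at (302,274), and the handle bar at about (342,280), on the −y side. The side view shows the cap at (228,218) and the handle arch at (218,208). Next I'll fit the fan pose.

Run:
```python
from h import *
f=np.load("/tmp/top.npz");P,ok,px=f["P"],f["ok"],f["px"]
im=cv2.resize(px[225:335,260:370],None,fx=5,fy=5,interpolation=cv2.INTER_CUBIC);cv2.imwrite("pics/c1.png",im)
reg=np.zeros_like(ok);reg[225:335,260:370]=1
m=reg&ok&(P[...,2]>0.185)&(P[...,2]<0.22)
for v,u in np.argwhere(m)[::6]:print(u,v,P[v,u].round(4),px[v,u])
q=P[m];print(len(q),q.mean(0),q.min(0),q.max(0))
# foot from side+top: ring fit by searching pose
hsv=cv2.cvtColor(px,cv2.COLOR_BGR2HSV)
red=reg&ok&((hsv[...,0]<8)|(hsv[...,0]>172))&(hsv[...,1]>150)&(P[...,2]>.13)
ring=reg&ok&(hsv[...,1]<60)&(P[...,2]>0.045)&(P[...,2]<0.175)
ca=P[red];rg=P[ring];print(len(ca),len(rg))
from scipy.optimize import least_squares
def head(Q,p):
    c,s=np.cos(p[2]),np.sin(p[2]);d=Q-[p[0],p[1],.105]
    x=d[:,0]*c+d[:,1]*s;y=-d[:,0]*s+d[:,1]*c;z=d[:,2]
    t=p[3];X=x*np.cos(t)+z*np.sin(t);Z=-x*np.sin(t)+z*np.cos(t);return X,y,Z
def res(p):
    X,y,Z=head(q,p);h=np.r_[np.hypot(X-.095,Z-.05)-.005, np.maximum(abs(y)-.03,0)]
    X,y,Z=head(ca,p);c=np.r_[np.maximum(np.hypot(X,y)-.018,0),np.minimum(abs(Z-.061),abs(np.hypot(X,y)-.018))]
    X,y,Z=head(rg,p);r=np.hypot(np.hypot(X,y)-.081,Z)
    return np.r_[h,c,np.minimum(r,.012)]
for t0 in(-1.8,-1.4):
  r=least_squares(res,[.46,-.245,t0,.6],loss="soft_l1",f_scale=.003);print(r.x,r.cost)
```

```text
342 260 [ 0.4869 -0.2944  0.2044] [178 176 177]
343 261 [ 0.4846 -0.2962  0.2054] [144 138 140]
344 262 [ 0.4826 -0.2982  0.2054] [154 148 151]
345 263 [ 0.4808 -0.3004  0.2038] [127 122 123]
341 265 [ 0.4771 -0.2925  0.2006] [119 115 114]
341 266 [ 0.4747 -0.2921  0.2031] [119 115 115]
341 267 [ 0.4726 -0.2919  0.2039] [121 117 118]
341 268 [ 0.4702 -0.2916  0.2057] [125 120 122]
342 269 [ 0.4683 -0.2937  0.2046] [165 159 161]
343 270 [ 0.466  -0.2954  0.2067] [149 144 145]
344 271 [ 0.4646 -0.298   0.2022] [142 140 140]
339 273 [ 0.4606 -0.2877  0.2015] [166 100  68]
340 274 [ 0.4583 -0.2895  0.2032] [132 126 127]
341 275 [ 0.4559 -0.2911  0.2063] [164 158 160]
342 276 [ 0.4539 -0.293   0.2062] [144 139 140]
342 277 [ 0.4522 -0.2933  0.2036] [136 131 132]
338 279 [ 0.4482 -0.2851  0.203 ] [161 105  87]
339 280 [ 0.4461 -0.287   0.2035] [136 131 133]
340 281 [ 0.4435 -0.2883  0.2089] [162 156 158]
340 282 [ 0.442  -0.2889  0.2038] [157 152 154]
341 283 [ 0.4398 -0.2906  0.2054] [132 127 129]
337 285 [ 0.436  -0.2826  0.204 ] [131 134 135]
338 286 [ 0.4339 -0.2845  0.2043] [143 138 140]
338 287 [ 0.4318 -0.2843  0.2051] [150 145 147]
339 288 [ 0.4297 -0.2861  0.2066] [156 150 152]
340 289 [ 0.4276 -0.2879  0.2077] [123 119 120]
336 291 [ 0.4236 -0.2798  0.2073] [135 136 137]
336 292 [ 0.4216 -0.2797  0.208 ] [123 121 122]
337 293 [ 0.4198 -0.2819  0.2056] [155 150 153]
337 294 [ 0.4178 -0.2818  0.2058] [163 158 161]
337 295 [ 0.416 -0.282  0.204] [164 160 161]
338 296 [ 0.4139 -0.2838  0.2046] [138 132 134]
191 [ 0.44937209 -0.28942282  0.20379678] [ 0.41216346 -0.30254011  0.18535028] [ 0.48750973 -0.27791074  0.21213464]
237 1000
[ 0.46182044 -0.23895146 -1.80204769  0.60140588] 0.017852728116321784
[ 0.46182039 -0.2389518  -1.80210413  0.60141118] 0.017852727380559815
```

View pics/c1.png

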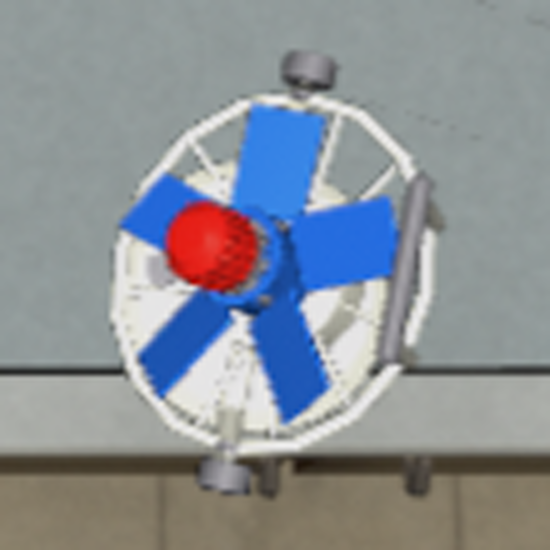

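The fit agrees with the given sizes: tilt 0.601, pivot (0.462,−0.239), yaw −1.802, handle at (0.450,−0.288,0.20). Moving across now.

```bash
python3 -m creep '[[-0.4,-0.5,-0.5,0,0.55],[-0.8,-1,-0.5,0,0.55],[-0.8,-1,-0.5,0,0.55],[-0.8,-1,-0.5,0,0.55],[-0.8,-1,-0.5,0,0.55],[-0.8,-1,-0.5,0,0.55],[-0.8,-1,0,0,0.55],[-0.8,-1,0,0,0.55],[-0.8,-1,0,0,0.55],[-0.8,-1,0,0,0.55],[-0.8,-1,0,0,0.55],[-0.8,-1,0,0,0.55]]'
cat > g.py <<'E'
import sys
from h import *
# usage: g.py x y z yaw_of_tool_y(deg): remaining shift in tool axes/units
s=readout.observe();p=s["position"];M=R.from_rotvec(s["ee_rot"]).as_matrix()
t=np.array([float(a) for a in sys.argv[1:4]])
yaw=np.degrees(np.arctan2(M[1,1],M[0,1]))
print("t",s["clock"],"pos",p.round(4),"zax",M[:,2].round(3),"yaw",yaw.round(2),"j",s["joints"].round(2),"F",s["force"].round(1),"w",round(s["width"],3),"gf",round(s["gripper_force"],1))
print("shift units now-axes",(M.T@(t-p)/.04).round(2))
if len(sys.argv)>4:
    d=(float(sys.argv[4])-yaw+180)%360-180
    M2=R.from_euler("z",d,degrees=True).as_matrix()@M
    print("turn units",(-d/4).round(2),"shift after turn",(M2.T@(t-p)/.04).round(2))
E
python3 g.py .450 -.289 .30 76.75
```

```text
clock: 1.6
position: [0.4027, -0.0212, 0.3141]
ee_rot: [0.731, 3.055, 0.001]
force: [1.3, 0.4, 0.9]
width: 0.546
gripper_force: 0.0
t 1.6 pos [ 0.4027 -0.0212  0.3141] zax [ 0.  0. -1.] yaw 63.09 j [-0.6  -0.07  0.5   1.89  0.03  1.31  0.99] F [1.3 0.4 0.9] w 0.546 gf 0.0
shift units now-axes [-4.09 -5.43  0.35]
turn units -3.42 shift after turn [-2.69 -6.25  0.35]
```

```bash
python3 -m creep '[[0,0,0,-0.9,0.55],[0,0,0,-0.9,0.55],[0,0,0,-0.8,0.55],[0,0,0,-0.8,0.55],[-0.4,-0.9,0.2,0,0.55],[-0.4,-0.9,0.2,0,0.55],[-0.4,-0.9,0.2,0,0.55],[-0.4,-0.9,0.2,0,0.55],[-0.4,-0.9,0.2,0,0.55],[-0.4,-0.9,0.2,0,0.55],[-0.3,-0.85,0.2,0,0.55],[0,0,0,0,0.55]]'
python3 g.py .450 -.289 .181 76.75
```

```text
clock: 3.1
position: [0.4491, -0.2902, 0.2572]
ee_rot: [-0.371, -3.118, 0.002]
force: [0.1, 0.7, 0.0]
width: 0.545
gripper_force: 0.0
t 3.1 pos [ 0.4491 -0.2902  0.2572] zax [-0.002 -0.001 -1.   ] yaw 76.43 j [-0.16  0.28  0.83  1.74 -0.22  1.21  2.06] F [0.1 0.7 0. ] w 0.545 gf 0.0
shift units now-axes [-0.02  0.04  1.91]
turn units -0.08 shift after turn [-0.02  0.04  1.91]
```

```bash
python3 -m creep '[[0,0,0.7,0,0.55],[0,0,0.7,0,0.55],[0,0,0.5,0,0.5],[0,0,0,0,0.3],[0,0,0,0,0.15],[0,0,0,0,0],[0,0,0,0,0],[0,0,0,0,0],[0,0,0,0,0]]' 25
python3 - <<'E'
from h import *
d,P,ok=cloud("top");cv2.imwrite("pics/c2.png",cv2.resize(d["pixels"][200:350,240:440],None,fx=4,fy=4,interpolation=cv2.INTER_CUBIC))
E
python3 g.py .450 -.289 .181 76.75
```

```text
clock: 4.22
position: [0.4503, -0.2877, 0.1822]
ee_rot: [0.364, 3.12, 0.0]
force: [0.5, 1.0, 0.4]
width: 0.004
gripper_force: 0.0
t 4.275 pos [ 0.4503 -0.2877  0.1822] zax [ 0. -0. -1.] yaw 76.68 j [-0.12  0.36  0.79  1.86 -0.29  1.05  2.12] F [-1.  -0.1 -0.7] w 0.004 gf 0.0
shift units now-axes [ 0.   -0.03  0.03]
turn units -0.02 shift after turn [ 0.   -0.03  0.03]
```

View pics/c2.png

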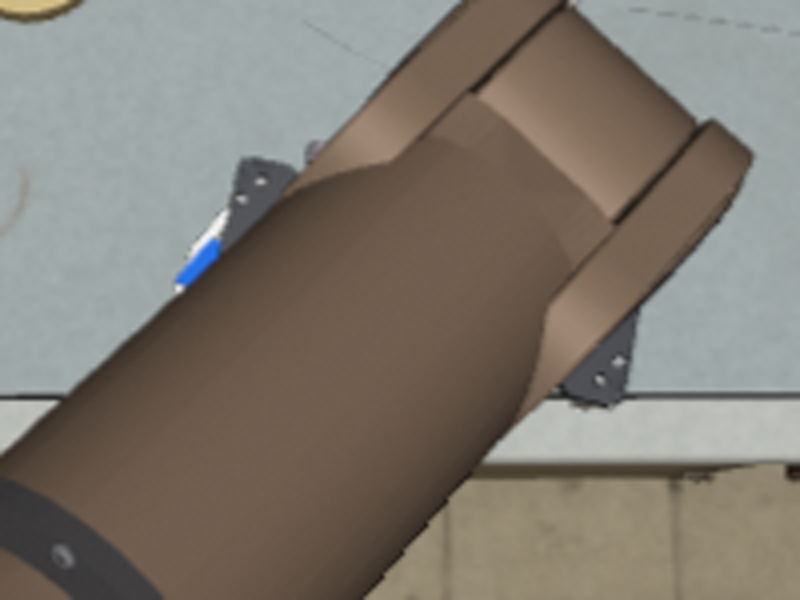

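The arm hides the fan in the top view, and the gripper closed on nothing. I'll look from the side.

Run:
```python
from h import *
d,P,ok=cloud("side");cv2.imwrite("pics/c3.png",cv2.resize(d["pixels"][160:310,140:320],None,fx=4,fy=4,interpolation=cv2.INTER_CUBIC))
np.savez("/tmp/s2.npz",P=P,ok=ok)
```

```text
(no output)
```

View pics/c3.png

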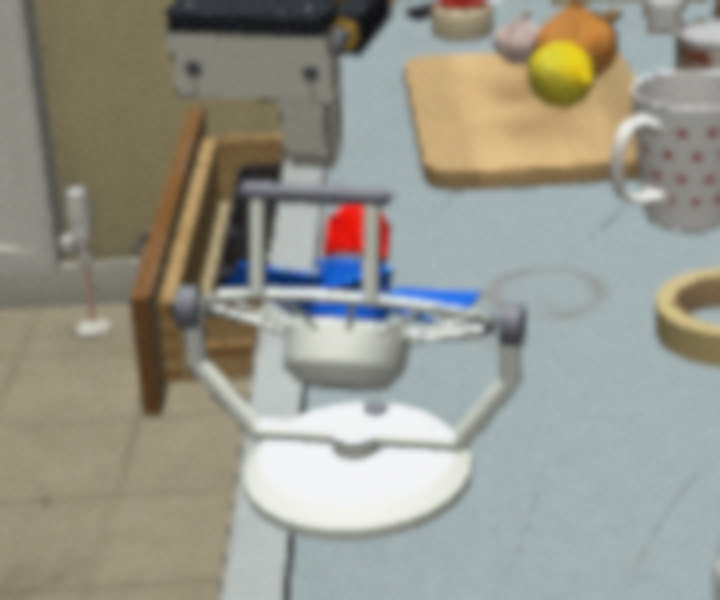

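The handle bar (crop (315,190)) now lies outside and beyond the fingers, and the head has tilted some. Measuring the new tilt.

Run:
```python
from h import *
f=np.load("/tmp/s2.npz");P,ok=f["P"],f["ok"]
e=np.array([np.cos(-1.802),np.sin(-1.802)])
for u in range(202,238,3):
  for v in range(204,212):
    if ok[v,u]:
      p=P[v,u];d=p[:2]-[.4618,-.239];fx=d@e
      if 0.03<fx<0.13 and p[2]>.13: print(u,v,p.round(3),"fx",fx.round(4),"phi",np.degrees(np.arctan2(p[2]-.105,fx)).round(1))
print("phi(tilt0)=",np.degrees(np.arctan2(50,95)+.6),"up:",np.degrees(np.arctan2(50,95)))
```

```text
202 206 [ 0.417 -0.284  0.205] fx 0.0542 phi 61.5
202 207 [ 0.416 -0.285  0.203] fx 0.0555 phi 60.5
202 208 [ 0.417 -0.288  0.202] fx 0.0585 phi 59.0
202 209 [ 0.416 -0.287  0.199] fx 0.057 phi 58.9
202 210 [ 0.416 -0.284  0.196] fx 0.0542 phi 59.2
205 206 [ 0.422 -0.282  0.204] fx 0.051 phi 62.7
205 207 [ 0.423 -0.286  0.203] fx 0.0545 phi 60.9
205 208 [ 0.423 -0.288  0.202] fx 0.0571 phi 59.5
205 209 [ 0.423 -0.29   0.2  ] fx 0.0585 phi 58.5
205 210 [ 0.422 -0.286  0.196] fx 0.0547 phi 59.1
205 211 [ 0.422 -0.287  0.195] fx 0.0554 phi 58.2
208 206 [ 0.429 -0.288  0.206] fx 0.0552 phi 61.3
208 207 [ 0.429 -0.287  0.203] fx 0.0545 phi 61.0
208 208 [ 0.429 -0.291  0.203] fx 0.0583 phi 59.2
208 209 [ 0.429 -0.288  0.199] fx 0.0554 phi 59.6
208 210 [ 0.428 -0.287  0.197] fx 0.0542 phi 59.4
211 206 [ 0.435 -0.285  0.204] fx 0.0506 phi 63.0
211 207 [ 0.435 -0.29   0.204] fx 0.0554 phi 60.8
211 208 [ 0.435 -0.29   0.202] fx 0.0557 phi 60.1
211 209 [ 0.435 -0.293  0.201] fx 0.0585 phi 58.6
211 210 [ 0.435 -0.292  0.198] fx 0.0579 phi 58.2
214 206 [ 0.441 -0.286  0.204] fx 0.0504 phi 63.1
21
[... 1244 characters left out ...]
229 209 [ 0.472 -0.301  0.203] fx 0.058 phi 59.3
229 210 [ 0.472 -0.3    0.2  ] fx 0.057 phi 59.0
229 211 [ 0.471 -0.301  0.198] fx 0.0579 phi 58.1
232 207 [ 0.478 -0.298  0.205] fx 0.0534 phi 62.0
232 208 [ 0.478 -0.3    0.204] fx 0.0557 phi 60.7
232 209 [ 0.478 -0.3    0.202] fx 0.0553 phi 60.3
232 210 [ 0.478 -0.3    0.2  ] fx 0.0562 phi 59.4
232 211 [ 0.478 -0.302  0.198] fx 0.0575 phi 58.4
235 207 [ 0.484 -0.296  0.205] fx 0.0509 phi 62.9
235 208 [ 0.484 -0.301  0.204] fx 0.0551 phi 61.0
235 209 [ 0.484 -0.304  0.204] fx 0.0585 phi 59.3
235 210 [ 0.484 -0.301  0.2  ] fx 0.0556 phi 59.7
235 211 [ 0.484 -0.3    0.197] fx 0.0543 phi 59.5
phi(tilt0)= 62.13600830890942 up: 27.758540601060023
```

```bash
python3 - <<'E'
from h import *
f=np.load("/tmp/s2.npz");P,ok=f["P"],f["ok"]
for v in range(170,207,3): print(v,P[v,218].round(3),P[v,213].round(3),ok[v,218])
q=f
E
python3 g.py .45 -.289 .181
```

```text
170 [ 0.46  -0.384  0.312] [ 0.451 -0.38   0.311] True
173 [ 0.459 -0.384  0.306] [ 0.45  -0.384  0.307] True
176 [ 0.459 -0.38   0.3  ] [ 0.45  -0.376  0.299] True
179 [ 0.458 -0.377  0.293] [ 0.449 -0.377  0.293] True
182 [ 0.458 -0.374  0.287] [ 0.449 -0.374  0.287] True
185 [ 0.457 -0.375  0.281] [ 0.448 -0.376  0.282] True
188 [ 0.453 -0.307  0.251] [ 0.443 -0.304  0.25 ] True
191 [ 0.452 -0.304  0.244] [ 0.442 -0.304  0.244] True
194 [ 0.452 -0.304  0.237] [ 0.442 -0.305  0.238] True
197 [ 0.451 -0.304  0.231] [ 0.441 -0.3    0.23 ] True
200 [ 0.451 -0.3    0.223] [ 0.441 -0.297  0.222] True
203 [ 0.416  0.245 -0.001] [0.4   0.242 0.001] True
206 [0.417 0.212 0.002] [ 0.439 -0.288  0.206] True
t 4.325 pos [ 0.4503 -0.2876  0.1821] zax [-0.  0. -1.] yaw 76.68 j [-0.12  0.36  0.79  1.86 -0.29  1.05  2.12] F [-0.1  1.   0.2] w 0.008 gf 0.0
shift units now-axes [-0.   -0.04  0.03]
```

Run:
```python
from h import *
f=np.load("/tmp/side.npz");P,ok=f["P"],f["ok"]
q=P[60:125,150:215][ok[60:125,150:215]]; q=q[(abs(q[:,0]-.283)<.15)&(abs(q[:,1]-.557)<.15)&(q[:,2]<.45)]
print("start gripper lowest z",np.percentile(q[:,2],[0,1,3,5,10]), q[q[:,2]<q[:,2].min()+.02].mean(0))
f=np.load("/tmp/s2.npz");P,ok=f["P"],f["ok"]
q=P[ok]; q=q[(abs(q[:,0]-.45)<.03)&(abs(q[:,1]+.29)<.02)&(q[:,2]>.208)&(q[:,2]<.26)];print(len(q),q.min(0),q.max(0),q.mean(0),np.sort(q[:,2])[:12])
d,P,ok=cloud("side")
q=P[ok];t=q[(abs(q[:,2])<.03)&(q[:,0]>.6)&(q[:,1]<-.2)];print("table z",np.median(t[:,2]))
v,u=np.argwhere(ok&(abs(P[...,0]-.45)<.04)&(abs(P[...,1]+.29)<.025)&(P[...,2]>.208)&(P[...,2]<.26)).T;print(u.min(),u.max(),v.min(),v.max())
```

```text
start gripper lowest z [0.22560322 0.23071137 0.24077075 0.24861057 0.26624669] [0.28655541 0.55503053 0.23619403]
251 [ 0.43657718 -0.30912242  0.21433587] [ 0.46597941 -0.27153182  0.25960144] [ 0.45202979 -0.2986533   0.23767312] [0.21433587 0.21465691 0.21495087 0.21536234 0.21598887 0.21722316
 0.21751184 0.21823366 0.21829595 0.21848029 0.21855055 0.21872126]
table z 0.0008693824224307312
210 225 179 202
```

Measured from the images, the real fingertips stand about 32 mm higher than the reported z: 0.214 against 0.182 here, and 0.226 against 0.194 at the start. x and y agree. The fan, table and body heights are all consistent, so I'll correct z by +32 mm. The handle hasn't been touched yet, so I'll open, go lower and grip.

```bash
python3 -m creep '[[0,0,0,0,0.5],[0,0,0,0,0.5],[0,0,0,0,0.5],[0,-0.02,0.4,0,0.5],[0,-0.02,0.43,0,0.5],[0,0,0,0,0.3],[0,0,0,0,0],[0,0,0,0,0],[0,0,0,0,0],[0,0,0,0,0],[0,0,0,0,0]]' 25
python3 g.py .450 -.289 .149 76.75
```

```text
clock: 5.75
position: [0.45, -0.2904, 0.1495]
ee_rot: [0.365, 3.119, -0.002]
force: [-2.2, -5.4, 3.9]
width: 0.094
gripper_force: 25.0
t 5.75 pos [ 0.45   -0.2904  0.1495] zax [ 0.001 -0.002 -1.   ] yaw 76.64 j [-0.09  0.4   0.77  1.89 -0.33  0.98  2.16] F [-2.2 -5.4  3.9] w 0.094 gf 25.0
shift units now-axes [0.01 0.03 0.01]
turn units -0.03 shift after turn [0.01 0.03 0.01]
```

```bash
python3 -m creep '[[0,-0.17,0.10,0,0],[0,-0.17,0.115,0,0],[0,-0.16,0.125,0,0],[0,-0.15,0.14,0,0],[0,-0.135,0.15,0,0],[0,-0.13,0.16,0,0],[0,-0.11,0.165,0,0],[0,-0.10,0.17,0,0],[0,0,0,0,0],[0,0,0,0,0]]'
python3 g.py .4401 -.3315 .104 76.75
python3 - <<'E'
from h import *
d,P,ok=cloud("side");cv2.imwrite("pics/c4.png",cv2.resize(d["pixels"][160:310,140:320],None,fx=4,fy=4,interpolation=cv2.INTER_CUBIC))
E
```

```text
clock: 7.0
position: [0.44, -0.3334, 0.1039]
ee_rot: [0.364, 3.12, -0.001]
force: [2.6, -4.4, -2.1]
width: 0.101
gripper_force: 25.0
t 7.0 pos [ 0.44   -0.3334  0.1039] zax [ 0.001 -0.001 -1.   ] yaw 76.67 j [ 0.04  0.48  0.72  1.9  -0.4   0.9   2.29] F [ 2.6 -4.4 -2.1] w 0.101 gf 25.0
shift units now-axes [ 0.01  0.05 -0.  ]
turn units -0.02 shift after turn [ 0.01  0.05 -0.  ]
```

View pics/c4.png

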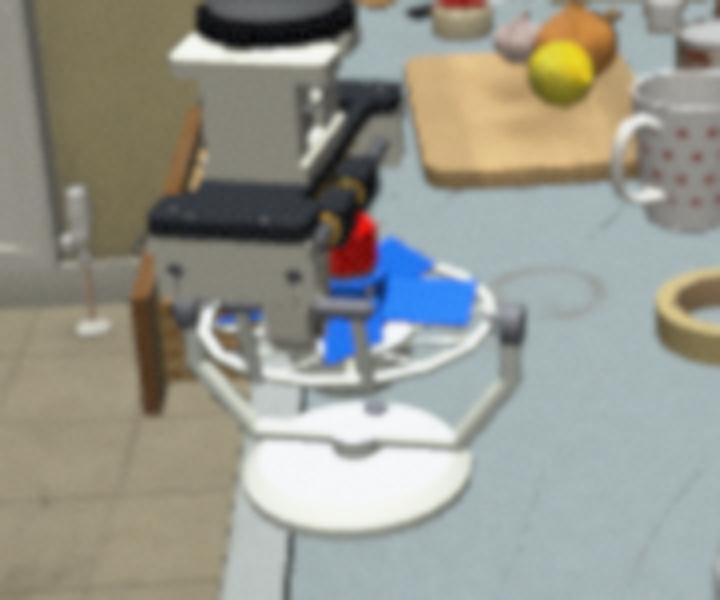

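The bar is gripped and the ring now appears level, with the cap on top at crop (352,248). Releasing, rising, and turning the wrist toward the middle of j7's range.

```bash
python3 -m creep '[[0,0,0,0,0.5],[0,0,0,0,0.5],[0,0,0,0,0.5],[0,0,0,0,0.5],[0,0,-0.6,0,0.6],[0,0,-0.8,1,0.7],[0,0,-0.8,1,0.7],[0,0,-0.8,1,0.7],[0,0,0,1,0.7],[0,0,0,1,0.7],[0,0,0,1,0.7],[0,0,0,1,0.7]]'
python3 -m creep '[[0,0,0,1,0.7],[0,0,0,1,0.7],[0,0,0,1,0.7],[0,0,0,1,0.7],[0,0,0,1,0.7],[0,0,0,1,0.7],[0,0,0,1,0.7],[0,0,0,1,0.7],[0,0,0,1,0.7],[0,0,0,1,0.7],[0,0,0,1,0.7],[0,0,0,1,0.7]]'
python3 g.py .462 -.239 .175 -49
python3 - <<'E'
from h import *
d,P,ok=cloud("side");np.savez("/tmp/s3.npz",P=P,ok=ok,px=d["pixels"]);px=d["pixels"]
cv2.imwrite("pics/c5.png",cv2.resize(px[160:310,140:320],None,fx=4,fy=4,interpolation=cv2.INTER_CUBIC))
# ring tilt: handle bar height and white ring points
fz=-1.802;e=np.array([np.cos(fz),np.sin(fz)]);g=np.array([-e[1],e[0]])
D=P[...,:2]-[.4618,-.239];X=D@e;Y=D@g;r=np.hypot(X,Y);Z=P[...,2]
hsv=cv2.cvtColor(px,cv2.COLOR_BGR2HSV)
m=ok&(hsv[...,1]<60)&(abs(r-.081)<.006)&(abs(Z-.105)<.03)&(abs(Y)<.08);A=np.c_[X[m],Y[m],np.ones(m.sum())]
from scipy.optimize import least_squares
s=least_squares(lambda p:A@p-Z[m],[0,0,.105],loss="soft_l1",f_scale=.002).x;print(m.sum(),"ring slope fx,y,z0",s, "tilt=",.6+0-0, "err rad",np.arctan(s[0]))
h=ok&(abs(X-.095)<.02)&(abs(Y)<.028)&(Z>.14)&(Z<.18);print("handle",h.sum(),np.median(X[h]),np.median(Z[h]),np.percentile(Z[h],[5,95]))
red=ok&((hsv[...,0]<8)|(hsv[...,0]>172))&(hsv[...,1]>150)&(r<.05)&(Z>.12)
print("cap",red.sum(),P[red].min(0),P[red].max(0))
E
```

```text
clock: 8.55
position: [0.4395, -0.3328, 0.2239]
ee_rot: [-1.112, -2.938, -0.001]
force: [0.4, -1.4, -0.4]
width: 0.703
gripper_force: 0.0
clock: 10.05
position: [0.4395, -0.3328, 0.2239]
ee_rot: [-2.211, -2.232, -0.001]
force: [-0.2, 0.3, -0.4]
width: 0.702
gripper_force: 0.0
t 10.05 pos [ 0.4395 -0.3328  0.2239] zax [ 0.  0. -1.] yaw 0.55 j [-0.25  0.48  1.18  1.77 -0.47  1.22  1.07] F [-0.2  0.3 -0.4] w 0.702 gf 0.0
shift units now-axes [2.34 0.58 1.22]
turn units 12.39 shift after turn [ 1.96 -1.4   1.22]
285 ring slope fx,y,z0 [ 1.55953196e-02 -6.21004587e-05  1.07273011e-01] tilt= 0.6 err rad 0.01559405542919385
handle 148 0.09989042219215452 0.15960731475649592 [0.14798991 0.16305216]
cap 200 [ 0.44614726 -0.25992724  0.13934294] [ 0.47726413 -0.23278304  0.1673719 ]
```

View pics/c5.png

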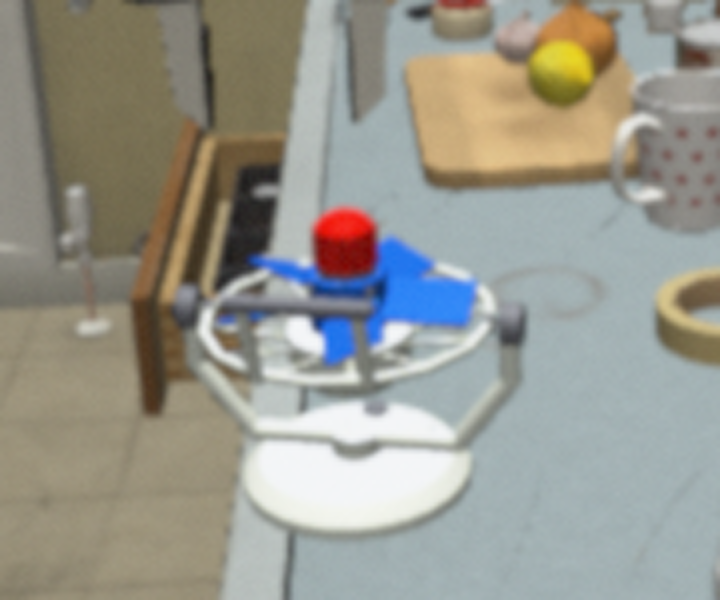

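The head faces up (ring slope under 1°), and the cap stands upright at crop (345,242), axis about (0.462,−0.240), top z 0.167. Moving above it.

```bash
python3 -m creep '[[0.5,0.1,0,1,0.65],[0.5,0.1,0,1,0.65],[0.5,0,0,1,0.65],[0.4,0,0,1,0.65],[0,0,0,1,0.65],[0,0,0,1,0.65],[0,0,0,1,0.65],[0,0,0,1,0.65],[0,0,0,1,0.65],[0,0,0,1,0.65],[0,0,0,1,0.65],[0,0,0,1,0.65]]'
python3 g.py .462 -.240 .106 -49
```

```text
clock: 11.6
position: [0.4541, -0.2575, 0.2239]
ee_rot: [-2.926, -1.142, -0.0]
force: [-0.2, 0.5, -0.2]
width: 0.653
gripper_force: 0.0
t 11.6 pos [ 0.4541 -0.2575  0.2239] zax [-0.  0. -1.] yaw -47.38 j [-0.48  0.46  1.29  1.84 -0.48  1.21  0.14] F [-0.2  0.5 -0.2] w 0.653 gf 0.0
shift units now-axes [ 0.44 -0.19  2.95]
turn units 0.4 shift after turn [ 0.44 -0.2   2.95]
```

```bash
python3 -m creep '[[0.22,-0.1,0,0,0.65],[0.22,-0.1,0,0,0.65],[0,0,0.7,0,0.65],[0,0,0.7,0,0.65],[0,0,0.7,0,0.65],[0,0,0.5,0,0.65],[0,0,0.3,0,0.65],[0,0,0,0,0.4],[0,0,0,0,0.3],[0,0,0,0,0.3],[0,0,0,0,0.3],[0,0,0,0,0.3]]' 30
python3 g.py .462 -.240 .107
```

```text
clock: 13.1
position: [0.4621, -0.2401, 0.1085]
ee_rot: [2.926, 1.143, 0.002]
force: [-1.0, 0.9, 6.2]
width: 0.386
gripper_force: 30.0
t 13.1 pos [ 0.4621 -0.2401  0.1085] zax [ 0.001 -0.    -1.   ] yaw -47.32 j [-0.39  0.58  1.13  1.99 -0.63  0.98  0.23] F [-1.   0.9  6.2] w 0.386 gf 30.0
shift units now-axes [-0.   -0.    0.04]
```

```bash
python3 -m creep '[[0,0,0,-0.9,0.3],[0,0,0,-0.9,0.3],[0,0,0,-0.9,0.3],[0,0,0,-0.9,0.3],[0,0,0,0,0.3]]'
python3 g.py .462 -.240 .107; python3 -c "
from cell import readout;print(readout.observe()['ft_torque'])"
```

```text
clock: 13.72
position: [0.4622, -0.2403, 0.1085]
ee_rot: [2.759, 1.5, 0.002]
force: [0.4, -0.4, 7.0]
width: 0.386
gripper_force: 30.0
t 13.725 pos [ 0.4622 -0.2403  0.1085] zax [ 0.001 -0.    -1.   ] yaw -32.93 j [-0.36  0.54  1.06  1.99 -0.58  0.96  0.42] F [ 0.4 -0.4  7. ] w 0.386 gf 30.0
shift units now-axes [ 0.   -0.01  0.04]
[-0.15188642  0.13665547  0.05312516]
```

It turns freely past 10° with only 0.05 N·m of torque, so anticlockwise loosens it. Continuing to about 80°.

```bash
python3 -m creep '[[0,0,0,-1,0.3],[0,0,0,-1,0.3],[0,0,0,-1,0.3],[0,0,0,-1,0.3],[0,0,0,-1,0.3],[0,0,0,-1,0.3],[0,0,0,-1,0.3],[0,0,0,-1,0.3],[0,0,0,-1,0.3]]'
python3 -c "
from cell import readout;print(readout.observe()['ft_torque'])"
python3 -m creep '[[0,0,0,-1,0.3],[0,0,0,-1,0.3],[0,0,0,-1,0.3],[0,0,0,-1,0.3],[0,0,0,-1,0.3],[0,0,0,-1,0.3],[0,0,0,-1,0.3],[0,0,0,-0.4,0.3],[0,0,0,0,0.3]]'
python3 g.py .462 -.240 .107; python3 -c "
from cell import readout;print(readout.observe()['ft_torque'])"
```

```text
clock: 14.85
position: [0.4615, -0.2394, 0.1085]
ee_rot: [-2.16, -2.28, -0.002]
force: [-3.7, 4.0, 12.3]
width: 0.387
gripper_force: 30.0
[ 0.72719869  0.95763672 -0.13102875]
clock: 15.98
position: [0.4609, -0.2394, 0.1085]
ee_rot: [-1.508, -2.754, -0.002]
force: [-5.4, 3.3, 14.4]
width: 0.387
gripper_force: 30.0
t 15.975 pos [ 0.4609 -0.2394  0.1085] zax [-0.001  0.002 -1.   ] yaw 32.59 j [-0.16  0.42  0.73  1.98 -0.36  0.88  1.33] F [-5.4  3.3 14.4] w 0.387 gf 30.0
shift units now-axes [-0.03  0.02  0.04]
[ 0.76559995  1.40866512 -0.09311551]
```

```bash
python3 -m creep '[[0,0,-0.1,0,0.3],[0,0,-0.1,0,0.3],[0,0,0,0,0.3]]' 40
python3 g.py .462 -.240 .107
```

```text
clock: 16.35
position: [0.4608, -0.2396, 0.1159]
ee_rot: [-1.507, -2.755, -0.0]
force: [-5.4, 1.9, 2.5]
width: 0.381
gripper_force: 40.0
t 16.35 pos [ 0.4608 -0.2396  0.1159] zax [-0.001  0.001 -1.   ] yaw 32.65 j [-0.17  0.41  0.74  1.97 -0.35  0.89  1.32] F [-5.4  1.9  2.5] w 0.381 gf 40.0
shift units now-axes [-0.02  0.02  0.22]
```

It's free, with no pull-down. Lifting straight out, then higher.

```bash
python3 -m creep '[[0,0,-0.15,0,0.3],[0,0,-0.2,0,0.3],[0,0,-0.2,0,0.3],[0,0,-0.3,0,0.3],[0,0,-0.4,0,0.3],[0,0,-0.4,0,0.3],[0,0,-0.4,0,0.3],[0,0,-0.2,0,0.3],[0,0,0,0,0.3],[0,0,0,0,0.3],[0,0,0,0,0.3]]'
python3 g.py .462 -.240 .107
python3 - <<'E'
from h import *
d,P,ok=cloud("side");px=d["pixels"]
cv2.imwrite("pics/c6.png",cv2.resize(px[140:300,140:320],None,fx=3.7,fy=3.7,interpolation=cv2.INTER_CUBIC))
fz=-1.802;e=np.array([np.cos(fz),np.sin(fz)]);g=np.array([-e[1],e[0]])
D=P[...,:2]-[.4618,-.239];X=D@e;Y=D@g;r=np.hypot(X,Y);Z=P[...,2]
hsv=cv2.cvtColor(px,cv2.COLOR_BGR2HSV)
m=ok&(hsv[...,1]<60)&(abs(r-.081)<.006)&(abs(Z-.105)<.03)&(abs(Y)<.08);A=np.c_[X[m],Y[m],np.ones(m.sum())]
from scipy.optimize import least_squares
print(m.sum(),least_squares(lambda p:A@p-Z[m],[0,0,.105],loss="soft_l1",f_scale=.002).x)
h=ok&(abs(X-.095)<.02)&(abs(Y)<.028)&(Z>.14)&(Z<.18);print("handle",h.sum(),np.median(X[h]),np.percentile(Z[h],[5,50,95]))
red=ok&((hsv[...,0]<8)|(hsv[...,0]>172))&(hsv[...,1]>150)&(r<.05)&(Z>.12);print("cap",red.sum(),P[red].min(0),P[red].max(0))
E
```

```text
clock: 17.73
position: [0.4614, -0.2397, 0.2054]
ee_rot: [-1.506, -2.756, 0.0]
force: [0.1, 0.2, -1.3]
width: 0.382
gripper_force: 40.0
t 17.725 pos [ 0.4614 -0.2397  0.2054] zax [-0.001  0.    -1.   ] yaw 32.68 j [-0.24  0.3   0.8   1.86 -0.24  1.09  1.22] F [ 0.1  0.2 -1.3] w 0.382 gf 40.0
shift units now-axes [-0.02  0.01  2.46]
289 [0.01633125 0.00148869 0.10722705]
handle 143 0.0997672742752649 [0.15037112 0.15957782 0.16286444]
cap 209 [ 0.45142905 -0.26047643  0.23640842] [ 0.47986097 -0.22454585  0.26808529]
```

View pics/c6.png

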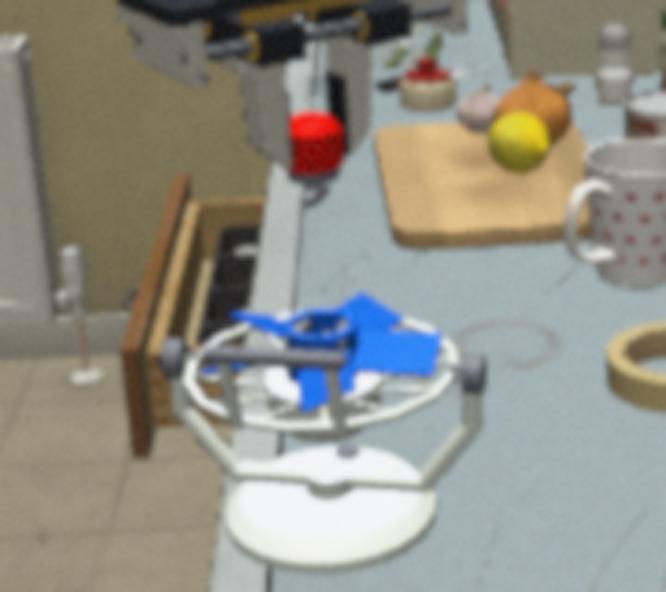

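The cap is upright in the gripper at crop (318,145), about 10 cm above the bare hub at (322,325). The head still faces up, with the ring slope unchanged at 0.9°, and the weight (1.3 N) is within reason. Handing in.

```bash
python3 -c "
from cell import sign_off;print(sign_off())"
```

```text
the job is handed in; nothing more can be done
None
```

Job handed in: the fan head faces straight up to within about 1°, the cap unscrewed anticlockwise and is held upright about 10 cm above its seat, and the bystanders weren't touched (the reported TCP height read about 32 mm low against the cameras, which I corrected for).

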